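Turn the pouring dish to the jug with the tea ball in it

TASK

The tea ball lying loose in the pouring dish goes into the measuring jug next. Grip the dish gently by the wooden bar of its handle (squeeze with no more than about 40 N), lift it off its cork mat until its underside is higher than the jug's rim, then turn it on the spot, over the mat, through a quarter turn so that its pouring lip points at the jug. Keep the dish level and the ball in its middle all the time without touching the ball, leave everything else where it stands, and finish still holding the dish up like that.

Things in the scene. Friction and masses are not known exactly. Their poses are not given: they have to be found in the camera images.
- dish: Shallow round white ceramic dish, 138 mm across, 28 mm high, 0.22 kg, loose on the mat, lip roughly towards the robot at the start. Origin: centre of its underside; z up; x axis to the pouring lip. Inside a shallow cone rising 7 degrees to 45 mm radius, then 34 degrees to the rim. A steel bow (6 mm rod) rises from the rim at y = +-66 mm and carries a wooden bar across the top, above the middle.
- dish_grip (a point): Centre of the wooden grip bar of the dish's handle, 100 mm above the dish's underside on its middle axis. The bar is 60 mm long along the dish's y, 16 mm thick along the dish's x, and 20 mm high; grip it from above across the 16 mm. Steel rod bends start 40 mm from the middle. The axes are those of the dish.
- dish_lip (a point): Tip of the pouring lip, 94 mm from the dish's middle along its x, 28 mm above its underside.
- dish_middle (a point): Middle of the dish's inner floor, where the ball lies, 8 mm above its underside.
- ball_center (a point): Centre of the steel tea ball, 40 mm across, 45 g, rolling loose in the dish; its top is 48 mm above the dish's underside, so 42 mm below the lower edge of the grip bar.
- mat: Round cork mat, 160 mm across, 6 mm thick, fixed; the dish starts centred on it. Origin: centre of its underside, on the counter.
- jug: White plastic measuring jug, open, round, 72 mm across at the foot, 88 mm at the rim, 100 mm high, loose; about 230 mm from the mat, to its left or its right as the robot sees it, the tin on the other side. Origin: centre of its underside; x axis to its handle (79 mm out), roughly away from the robot; a small spout is opposite.
- tin: Closed steel tin, 76 mm across, 105 mm high, on the other side of the mat from the jug. Origin: centre of its underside. Leave alone.
- saucer: Empty round white saucer, 116 mm across, 18 mm high, beyond the mat. Origin: centre of its underside. Leave alone.
- mill: Turned dark wooden pepper mill, 50 mm across, 135 mm high, beyond the mat to the left. Origin: centre of its underside. Leave alone.
- jar: Glass jar with steel lid, 54 mm across, 85 mm high, beyond the mat to the right. Origin: centre of its underside. Leave alone.
- ramekin: Small white bowl, 72 mm across, 40 mm high, between the mat and the robot, to the right. Origin: centre of its underside. Leave alone.
- spoon: Wooden spoon, 220 mm long, lying on the counter between the mat and the robot, to the left. Leave alone.
Not all that is in view belongs to the job. Leave any pink look-alike of the jug alone.

How it is judged:
By the outcome, as a careful person would: the job done as asked, in the order asked, and still so for the second after the job is handed in, while the arm keeps its last pose, push and grip.
It also fails if it takes over 42 s, if anything falls off the work surface, if the arm or the gripper's body presses on something with over 40 N, if the wrist force passes 120 N, or if a joint passes its speed limit or range.

ROBOT

A 6-joint arm with a two-finger parallel gripper is mounted at the origin on the work surface. World frame = base frame: x ahead of the robot, y to its left, z up, the work surface at z = 0. Lengths are in mm, angles in degrees, forces in N, time in s.
With the tool pointing down it reaches from about 350 to 850 mm from the base axis. Payload 8.1 kg.
Tool frame: the origin (TCP) lies at the centre of the arm's flange, where the gripper is bolted on; the fingertips stand 173 mm ahead of it and the grasp point (between the pads) lies 155 mm ahead of it; z points along the fingers, y is the line along which they close (so a half turn about z gives the same grasp; the last joint's range is limited). The gripper opens to 85 mm and grips with 20 to 120 N. Pads are 22 mm wide; open, the fingers measure 114 mm over their backs; the gripper's body (76 mm by 85 mm) begins 54 mm behind the grasp point. The pads swing forward as they close: fully open they stand 13 mm farther back than shut.
Start: joints at [69.935, 7.471, 85.268, -0, 87.261, -4.893], TCP at [157.008, 579.099, 404.692] pointing down, gripper open.
Joint ranges: [-169.43, 169.43], [-51.17, 129.36], [1.28, 143.12], [-76.62, 256.62], [0, 156.53], [-152.29, 152.29]. Speed limits (degrees/s): [136.94, 136.94, 159.86, 180, 180, 180].

INTERFACE

Orientations are given as [roll, pitch, yaw] about the fixed x, y, z axes, in that order (R = Rz(yaw) Ry(pitch) Rx(roll)).
In Python, from bench import * gives the robot as it stands.
- The arm moves only by the shell command python3 -m jog 'ROWS' [FORCE]. ROWS is text: rows parted by semicolons, each of 7 numbers parted by spaces: the shift along the tool's x, y, z scaled (see below), then the turn, a rotation vector about the tool's x, y, z scaled (see below), then the closure, from -1 (fully open) to 1 (shut). In form: tx ty tz wx wy wz hand; .... A call has 1 to 5 rows; each row shifts and turns the commanded pose from where the row before left it, along the tool's axes as they then stand; what a row does not reach is not made up. The controller multiplies each number of a shift by 0.1 m and each number of a turn by 60 degrees. A row lasts 1/8 s, in which the tool goes at most 62.5 mm and 10.7 degrees, less where a joint would pass 70% of its speed; a pose out of reach is approached as far as the arm can. A call with a number of a shift or a turn outside -1 to 1 is refused whole. A call with a gripper value outside its range is refused whole. The fingers move at their own pace and stop on an object; FORCE is the grip in N (left out, the last holds). Time passes only in rows, so rows that do not move let the fingers close. It gives the time, the measured TCP pose, the force, the opening and the grip force at its end, in the units of the state.
- sense(): the state, without advancing time (a new reading comes with each control period).
- snapshot(name): name is "scene" or "top" or "wrist"; returns a dict with "img" (400x640x3 uint8, red, green, blue), "fx", "fy", "cx", "cy" (pixels), "extrinsics" (4x4, takes a point from camera to world coordinates). Camera axes: x right, y down, z forward; pixel columns grow to the right and rows downward; lengths in mm; the calibration is good to about 2 mm. A picture is of the moment at which its call begins. There is no depth.
- hand_in(): hands the job in; it is judged then, once.
The state is a dict: "time": time; "joint_pos": joint angles; "qd": joint speeds; "joint_efforts": joint torques, N m; "tool_pos": TCP position; "tcp_rot": TCP orientation; "ft_force": force on the tool from outside, world axes, zero at the start; "wrist_torque": the same for the moment, N m; "finger_gap": finger opening in mm; "grip_force": force on a finger pad.
Only numpy, scipy, OpenCV 4.12 (cv2) and the standard library are available. Lean on these libraries where they do the work, as an engineer would, in place of code of your own. Each camera call takes 0.05 s, during which the arm holds its last target. There are 200 camera calls.

## Working session

There is one attempt and no reset: what is moved stays moved. The work goes in short steps, Python scripts to look and compute and a shell command to move; the robot and the scene stay as the last step left them, time stands still between calls to the robot, and variables do not carry over. Pictures are saved under pics/ and viewed, at most 10 in all, crops included, and the job is handed in when it is done.

```bash
mkdir -p pics; cat > h.py <<'E'
from bench import *
import numpy as np, cv2
def snap(n,f):
    s=snapshot(n); cv2.imwrite('pics/'+f,s['img'][:,:,::-1]); np.savez('pics/'+f[:-4]+'.npz',**s); return s
def ray(s,u,v):
    E=np.array(s['extrinsics']); d=E[:3,:3]@np.array([(u-s['cx'])/s['fx'],(v-s['cy'])/s['fy'],1]); return E[:3,3],d/np.linalg.norm(d)
def plane(s,u,v,z):
    o,d=ray(s,u,v); return o+d*(z-o[2])/d[2]
def proj(s,p):
    E=np.linalg.inv(np.array(s['extrinsics'])); c=E[:3,:3]@np.array(p)+E[:3,3]; return s['fx']*c[0]/c[2]+s['cx'],s['fy']*c[1]/c[2]+s['cy']
def tri(a,b):
    A=[];y=[]
    for o,d in(a,b):
        P=np.eye(3)-np.outer(d,d);A.append(P);y.append(P@o)
    return np.linalg.lstsq(np.vstack(A),np.hstack(y),rcond=None)[0]
E
python3 - <<'E'
from h import *
for n in('scene','top'):
    s=snap(n,n+'1.png'); print(n,s['fx'],np.round(s['extrinsics'],2).tolist())
print(sense())
E
```

```text
scene 490.2463460612683 [[0.2, 0.8, -0.57, 1110.54], [0.98, -0.17, 0.11, -68.94], [-0.0, -0.58, -0.81, 850.55], [0.0, 0.0, 0.0, 1.0]]
top 424.5993874432685 [[-0.01, -1.0, 0.09, 498.85], [-1.0, 0.01, 0.01, 22.55], [-0.01, -0.09, -1.0, 986.74], [0.0, 0.0, 0.0, 1.0]]
{'time': 0.1, 'joint_pos': array([ 6.99349410e+01,  7.51133688e+00,  8.53259792e+01,  5.56061178e-04,
        8.72637043e+01, -4.89118152e+00]), 'qd': array([ 0.00569613, -0.01401648, -0.25867872,  0.0656437 ,  0.02500505,
        0.01214455]), 'joint_efforts': array([ 7.56416994e-04, -5.70953035e+01, -5.01939762e+01, -2.60504912e-04,
        8.27461045e-03,  5.73434932e-05]), 'tool_pos': array([156.92935858, 578.88002518, 403.71512134]), 'tcp_rot': array([-1.79899395e+02, -9.16671171e-03,  1.64826087e+02]), 'ft_force': array([-0.81955284, -0.79336085,  1.56365059]), 'wrist_torque': array([-0.00122664,  0.01861918,  0.01743171]), 'grip_force': 0.0, 'finger_gap': 85.55274919519518}
```

View pics/scene1.png

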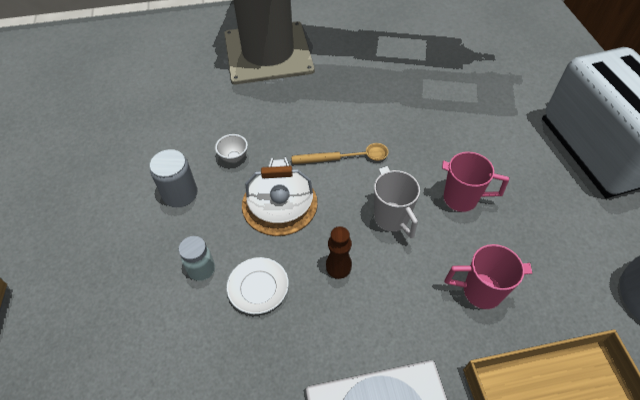

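View pics/top1.png

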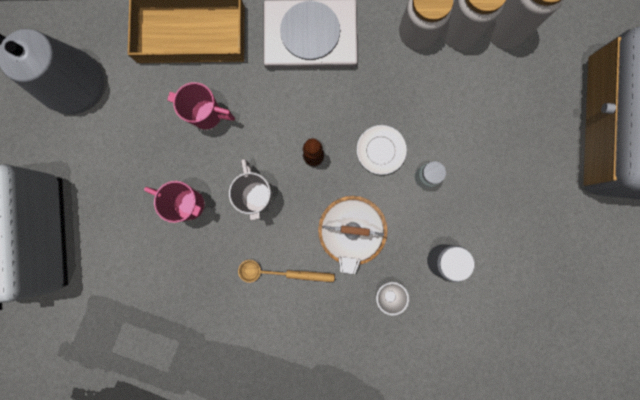

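The white jug is at top (250,193) / scene (396,203), left of the mat. The two pink look-alikes, at top (176,202) and (195,103), are not it. The dish is at top (352,230) with its lip at (348,265), and the brown bar is at top (355,231) / scene (277,172). Next I'll measure these and make a confirming crop.

```bash
python3 - <<'E'
from h import *
S=np.load('pics/scene1.npz');T=np.load('pics/top1.npz')
def bar(s,x0,x1,y0,y1):
    hsv=cv2.cvtColor(s['img'],cv2.COLOR_RGB2HSV)[y0:y1,x0:x1]
    m=cv2.inRange(hsv,(0,110,40),(12,255,150))
    n,l,st,c=cv2.connectedComponentsWithStats(m); k=1+np.argmax(st[1:,4])
    pts=np.argwhere(l==k)[:,::-1].astype(np.float32)+[x0,y0]
    r=cv2.minAreaRect(pts.astype(np.float32)); print(st[k],r); return r,cv2.boxPoints(r)
rt,bt=bar(T,325,385,215,245); rs,bs=bar(S,255,300,160,182)
p=tri(ray(T,*rt[0]),ray(S,*rs[0])); print('bar',p)
q=np.array([plane(T,*c,p[2])[:2] for c in bt]); print(q)
e=[q[i]-q[i-1] for i in range(4)]; print([(np.hypot(*v),np.degrees(np.arctan2(v[1],v[0]))) for v in e])
hsv=cv2.cvtColor(T['img'],cv2.COLOR_RGB2HSV)
m=cv2.inRange(hsv[185:275,310:395],(5,100,60),(20,255,255)); 
c=np.argwhere(m)[:,::-1]; hull=cv2.convexHull(c.astype(np.float32)); el=cv2.fitEllipse(hull); print('mat ell',el, plane(T,el[0][0]+310,el[0][1]+185,6))
print('lip',plane(T,348,269,35))
for z in(0,100): print('jug rim c',plane(T,250,193,z))
a=cv2.resize(T['img'][140:300,220:420],None,fx=4,fy=3.75,interpolation=2)
cv2.imwrite('pics/crop.png',a[:,:,::-1])
E
```

```text
[ 16  12  28   8 156] ((354.6979064941406, 230.31741333007812), (27.28243064880371, 5.842062473297119), 6.709837436676025)
[ 7 14 21  4 36] ((272.0, 175.5), (3.0, 20.0), 90.0)
bar [500.85087062 -47.47595953  96.73814355]
[[498.84121284 -14.62998033]
 [510.90681198 -16.21563547]
 [503.77847553 -72.62541568]
 [491.7383399  -70.97708609]]
[(np.float64(56.793020099321375), np.float64(82.81543574570578)), (np.float64(12.169346115588407), np.float64(-7.486877915116125)), (np.float64(56.85838973818286), np.float64(-97.20212343837211)), (np.float64(12.152442410872291), np.float64(172.2045022093328))]
mat ell ((35.415374755859375, 52.94162368774414), (68.09151458740234, 93.45269012451172), 43.79645538330078) [484.29628043 -28.80213244   6.        ]
lip [416.24084954 -32.0316301   35.        ]
jug rim c [590.64086443 192.34800909   0.        ]
jug rim c [581.33831291 175.14022398 100.        ]
```

View pics/crop.png

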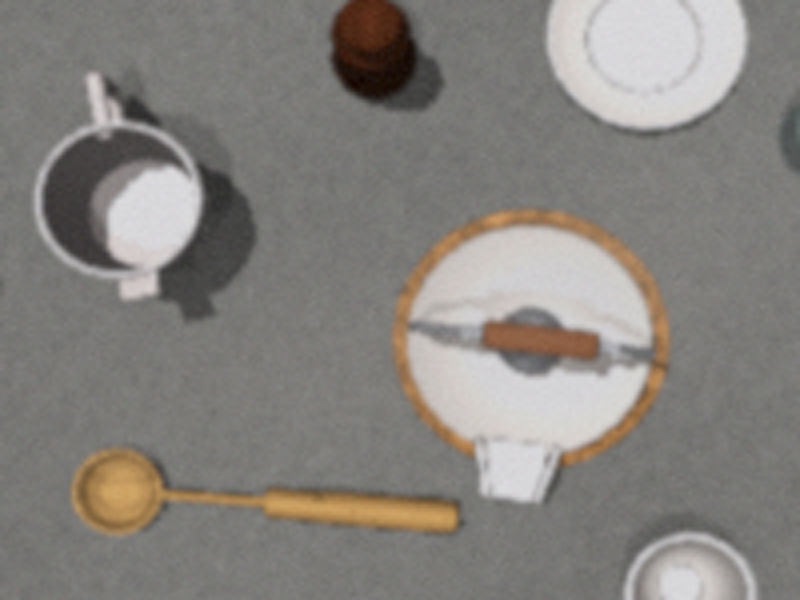

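The crop confirms it: the white jug has its rim centre at crop (119,198) and its handle pointing away. The dish has a brown bar and its lip towards the robot, with the ball under the bar. Next I move the tool above the dish at the present height.

```bash
python3 -m jog '-.2 -.2 0 0 0 0 -1;-.36 -.37 0 0 0 0 -1;-.36 -.37 0 0 0 0 -1;-.36 -.37 0 0 0 0 -1;-.36 -.37 0 0 0 0 -1'
python3 -m jog '-.36 -.37 0 0 0 0 -1;-.36 -.37 0 0 0 0 -1;-.36 -.37 0 0 0 0 -1;-.36 -.37 0 0 0 0 -1;-.36 -.37 0 0 0 0 -1'
python3 -m jog '-.36 -.37 0 0 0 0 -1;-.36 -.37 0 0 0 0 -1;-.36 -.37 0 0 0 0 -1;-.36 -.37 0 0 0 0 -1;-.2 -.2 0 0 0 0 -1'
```

```text
time: 0.72
tool_pos: [271.7, 372.5, 404.3]
tcp_rot: [-180.0, -0.0, 164.9]
ft_force: [0.6, -0.2, 1.0]
finger_gap: 85.2
grip_force: 0.0
time: 1.35
tool_pos: [397.0, 146.8, 404.5]
tcp_rot: [180.0, -0.0, 164.8]
ft_force: [1.7, 0.6, -0.6]
finger_gap: 85.4
grip_force: 0.0
time: 1.98
tool_pos: [511.5, -59.0, 404.1]
tcp_rot: [-180.0, -0.0, 164.7]
ft_force: [-0.2, 0.6, 0.9]
finger_gap: 85.5
grip_force: 0.0
```

```bash
python3 -m jog '0 0 0 0 0 .171 -1;0 0 0 0 0 .171 -1;0 0 0 0 0 .171 -1;0 0 0 0 0 .171 -1'
python3 -m jog '0 0 0 0 0 .171 -1;0 0 0 0 0 .171 -1;0 0 0 0 0 .171 -1;0 0 0 0 0 .171 -1;0 0 0 0 0 0 -1'
python3 - <<'E'
from h import *
s=snap('wrist','w1.png'); print(s['fx'],np.round(s['extrinsics'],2).tolist(), sense()['joint_pos'].round(1))
E
```

```text
time: 2.48
tool_pos: [510.8, -56.7, 404.1]
tcp_rot: [-180.0, -0.0, 123.4]
ft_force: [-0.6, 0.4, 0.0]
finger_gap: 85.8
grip_force: 0.0
time: 3.1
tool_pos: [510.8, -56.7, 404.3]
tcp_rot: [-180.0, -0.0, 82.8]
ft_force: [-0.5, 0.1, -0.1]
finger_gap: 85.4
grip_force: 0.0
339.7554519791767 [[0.99, -0.12, -0.04, 520.2], [-0.13, -0.95, -0.28, 14.45], [-0.0, 0.28, -0.96, 373.75], [0.0, 0.0, 0.0, 1.0]] [-12.   -5.9  98.8  -0.   87.1  -5. ]
```

View pics/w1.png

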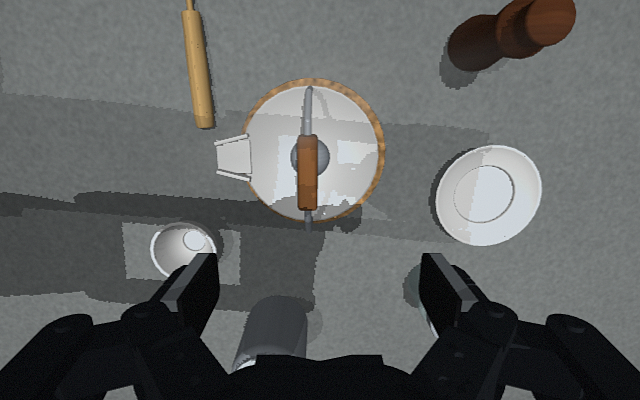

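The wrist view shows the bar at (308,172), running vertically in the picture, the ball behind it at (310,157), and the lip at (235,158). I'll triangulate the bar with the top view.

```bash
cat >> h.py <<'E'
def barw(s,x0,x1,y0,y1):
    hsv=cv2.cvtColor(s['img'],cv2.COLOR_RGB2HSV)[y0:y1,x0:x1]
    m=cv2.inRange(hsv,(0,110,40),(14,255,220))
    n,l,st,c=cv2.connectedComponentsWithStats(m); k=1+np.argmax(st[1:,4])
    r=cv2.minAreaRect((np.argwhere(l==k)[:,::-1]+[x0,y0]).astype(np.float32)); return r,cv2.boxPoints(r)
E
python3 - <<'E'
from h import *
T=np.load('pics/top1.npz');W=np.load('pics/w1.npz')
r,b=barw(W,290,330,120,220); print(r)
rt,bt=barw(T,325,385,215,245); print(rt)
print('tri',tri(ray(W,*r[0]),ray(T,*rt[0])))
for z in(108,114):
  q=np.array([plane(W,*c,z)[:2] for c in b]);print(z,q.mean(0)); e=[q[i]-q[i-1] for i in range(4)]; print([(np.hypot(*v).round(1),np.degrees(np.arctan2(v[1],v[0])).round(1)) for v in e])
# mat ellipse, rim
hsv=cv2.cvtColor(W['img'],cv2.COLOR_RGB2HSV)[70:230,235:395]
m=cv2.inRange(hsv,(5,100,60),(20,255,255)); n,l,st,c=cv2.connectedComponentsWithStats(m); print(st[:,4])
for u,v in((312,78),(386,150)): print('mat edge',plane(W,u,v,6))
# jug rim ellipse pts from crop
for u,v in((36,198),(203,198),(119,122),(119,278)): print('jug',plane(T,220+u/4,140+v/3.75,100))
print('lip',plane(W,218,158,34))
for u,v in ((395,340),(668,340),(531,210)): print('mat top',plane(T,220+u/4,140+v/3.75,6))
E
```

```text
((307.0, 174.5), (71.0, 18.0), 90.0)
((354.6979064941406, 230.31741333007812), (27.28243064880371, 5.842062473297119), 6.709837436676025)
tri [502.12038952 -43.22417083 107.55483905]
108 [502.86902806 -44.39442656]
[(np.float64(58.2), np.float64(81.8)), (np.float64(14.0), np.float64(-7.2)), (np.float64(58.1), np.float64(-97.3)), (np.float64(14.8), np.float64(172.8))]
114 [503.26024986 -43.06587434]
[(np.float64(56.8), np.float64(81.8)), (np.float64(13.7), np.float64(-7.2)), (np.float64(56.8), np.float64(-97.3)), (np.float64(14.5), np.float64(172.8))]
[22944   331    36     2     1    10     2     1     1    13     2    10
     2   824     7     1     2     3     1  1303   104]
mat edge [515.08737972  33.67568339   6.        ]
mat edge [585.03921397 -49.55716496   6.        ]
jug [582.19033335 219.39043324 100.        ]
jug [581.33610531 131.47477709 100.        ]
jug [624.71687725 175.89420326 100.        ]
jug [536.93608626 175.43365906 100.        ]
lip [411.38450661 -31.58128146  34.        ]
mat top [501.47253113  32.29334408   6.        ]
mat top [ 500.12263143 -124.49588708    6.        ]
mat top [580.79062937 -47.14663393   6.        ]
```

```bash
python3 -m jog '.11 -.10 0 0 0 0 -1;0 0 .25 0 0 0 -1;0 0 .35 0 0 0 -1;0 0 .22 0 0 0 -1;0 0 0 0 0 0 -1'
python3 - <<'E'
from h import *
s=snap('wrist','w2.png'); W1=np.load('pics/w1.npz')
hsv=cv2.cvtColor(s['img'],cv2.COLOR_RGB2HSV); 
r,b=barw(s,250,390,90,330); r1,_=barw(W1,290,330,120,220); print(r,tri(ray(s,*r[0]),ray(W1,*r1[0])))
for z in(112,): print(plane(s,*r[0],z))
q=np.array([plane(s,*c,112)[:2] for c in b]); print(q.round(1))
E
```

```text
time: 3.78
tool_pos: [501.2, -43.7, 320.7]
tcp_rot: [-179.8, -0.0, 82.9]
ft_force: [-0.4, 0.4, 0.3]
finger_gap: 85.5
grip_force: 0.0
((324.0, 222.5), (105.0, 28.0), 90.0) [502.75432992 -46.27252259  94.83925139]
[503.98353997 -39.67196405 112.        ]
[[500.1  -9.1]
 [515.  -10.9]
 [508.2 -73.2]
 [491.9 -71.2]]
```

View pics/w2.png

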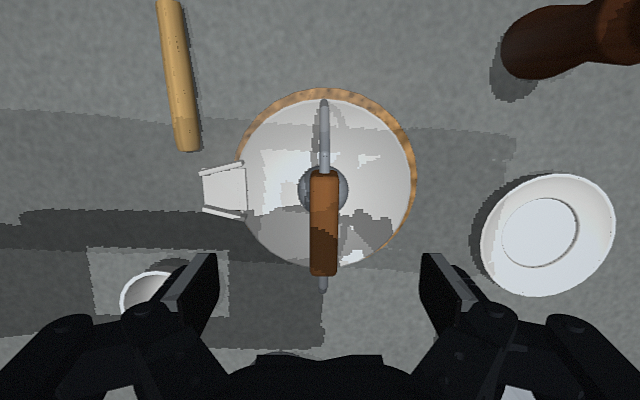

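The wrist view shows the bar at (324,222), square between the fingers (pads at 200 and 440), with the ball still in the middle at (323,187). Nudging 2 mm and going down.

```bash
python3 -m jog '0 .02 .2 0 0 0 -1;0 0 .2 0 0 0 -1;0 0 .12 0 0 0 -1;0 0 .06 0 0 0 -1;0 0 0 0 0 0 -1'
python3 -m jog '0 0 0 0 0 0 -.2;0 0 0 0 0 0 0;0 0 0 0 0 0 .2;0 0 0 0 0 0 .3;0 0 0 0 0 0 .4' 25
```

```text
time: 4.45
tool_pos: [504.5, -44.8, 265.1]
tcp_rot: [180.0, 0.0, 82.8]
ft_force: [1.1, -0.2, 0.5]
finger_gap: 85.6
grip_force: 0.0
time: 5.08
tool_pos: [504.4, -44.8, 264.7]
tcp_rot: [-180.0, -0.0, 82.7]
ft_force: [-0.5, -0.2, -0.5]
finger_gap: 25.7
grip_force: 0.0
```

```bash
python3 -m jog '0 0 .03 0 0 0 .45;0 0 0 0 0 0 .5;0 0 0 0 0 0 .53;0 0 0 0 0 0 .56;0 0 0 0 0 0 .59' 25
python3 -m jog '0 0 0 0 0 0 .62;0 0 0 0 0 0 .65;0 0 0 0 0 0 .7;0 0 0 0 0 0 .8;0 0 0 0 0 0 1' 25
python3 - <<'E'
from h import *
s=snap('wrist','w3.png')
E
```

```text
time: 5.7
tool_pos: [504.3, -44.8, 261.7]
tcp_rot: [-180.0, 0.0, 82.7]
ft_force: [-1.5, 0.8, 0.1]
finger_gap: 17.6
grip_force: 0.6
time: 6.32
tool_pos: [504.4, -44.7, 261.6]
tcp_rot: [-180.0, -0.0, 82.8]
ft_force: [-0.7, -0.3, -2.5]
finger_gap: 15.6
grip_force: 25.0
```

View pics/w3.png

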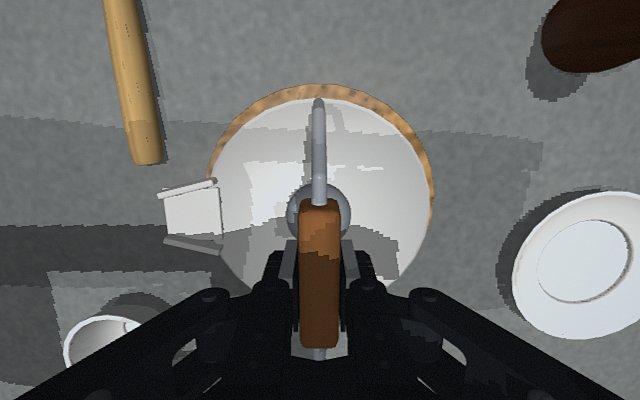

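The bar at (319,270) is held squarely between the pads, with the ball in the middle at (319,210). Lifting gently by 120 mm.

```bash
python3 -m jog '0 0 0 0 0 0 1;0 0 -.02 0 0 0 1;0 0 -.04 0 0 0 1;0 0 -.06 0 0 0 1;0 0 -.08 0 0 0 1' 32
python3 -m jog '0 0 -.1 0 0 0 1;0 0 -.1 0 0 0 1;0 0 -.1 0 0 0 1;0 0 -.1 0 0 0 1;0 0 -.1 0 0 0 1'
python3 -m jog '0 0 -.1 0 0 0 1;0 0 -.1 0 0 0 1;0 0 -.1 0 0 0 1;0 0 -.08 0 0 0 1;0 0 -.06 0 0 0 1'
python3 -m jog '0 0 -.04 0 0 0 1;0 0 -.02 0 0 0 1;0 0 0 0 0 0 1;0 0 0 0 0 0 1'
python3 - <<'E'
from h import *
s=snap('scene','s2.png'); snap('wrist','w4.png')
cv2.imwrite('pics/s2c.png',cv2.resize(s['img'][60:260,140:440],None,fx=2.6,fy=2.6)[:,:,::-1])
E
```

```text
time: 7.0
tool_pos: [504.4, -44.8, 282.2]
tcp_rot: [180.0, -0.0, 82.7]
ft_force: [0.5, 0.6, -2.5]
finger_gap: 15.1
grip_force: 33.0
time: 7.62
tool_pos: [504.4, -44.8, 332.4]
tcp_rot: [180.0, 0.0, 82.7]
ft_force: [-0.2, -0.2, -2.6]
finger_gap: 15.5
grip_force: 33.0
time: 8.25
tool_pos: [504.4, -44.8, 376.3]
tcp_rot: [180.0, 0.0, 82.7]
ft_force: [-0.9, -0.6, -2.8]
finger_gap: 15.7
grip_force: 33.0
time: 8.75
tool_pos: [504.3, -44.8, 381.4]
tcp_rot: [-180.0, -0.0, 82.7]
ft_force: [0.1, 0.4, -2.4]
finger_gap: 15.4
grip_force: 33.0
```

View pics/s2c.png

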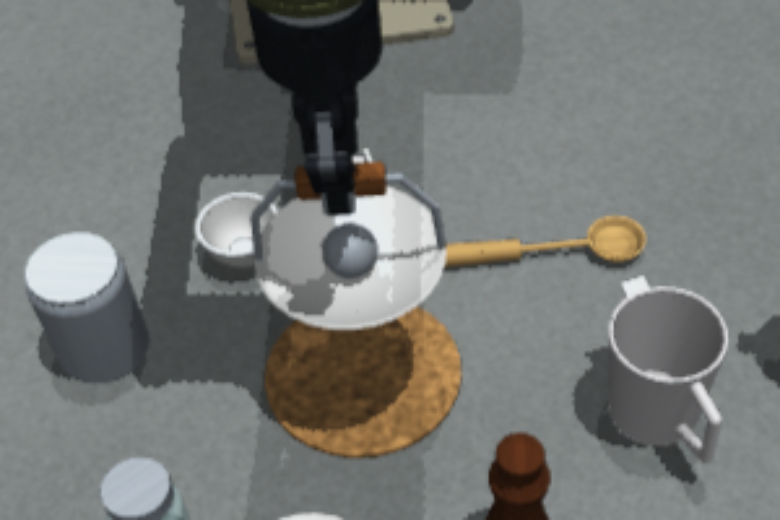

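The dish hangs level at crop (350,250) with the ball in its middle at crop (350,250). The mat is empty and the jug stands at crop (667,365). Turning on the spot by 102° (1.70 units) at a gentle rate.

```bash
python3 -m jog '0 0 0 0 0 .02 1;0 0 0 0 0 .04 1;0 0 0 0 0 .06 1;0 0 0 0 0 .06 1;0 0 0 0 0 .06 1'
python3 -m jog '0 0 0 0 0 .06 1;0 0 0 0 0 .06 1;0 0 0 0 0 .06 1;0 0 0 0 0 .06 1;0 0 0 0 0 .06 1'
python3 -m jog '0 0 0 0 0 .06 1;0 0 0 0 0 .06 1;0 0 0 0 0 .06 1;0 0 0 0 0 .06 1;0 0 0 0 0 .06 1'
python3 -m jog '0 0 0 0 0 .06 1;0 0 0 0 0 .06 1;0 0 0 0 0 .06 1;0 0 0 0 0 .06 1;0 0 0 0 0 .06 1'
python3 -m jog '0 0 0 0 0 .06 1;0 0 0 0 0 .06 1;0 0 0 0 0 .06 1;0 0 0 0 0 .06 1;0 0 0 0 0 .06 1'
python3 -m jog '0 0 0 0 0 .06 1;0 0 0 0 0 .06 1;0 0 0 0 0 .06 1;0 0 0 0 0 .05 1;0 0 0 0 0 .03 1'
python3 -m jog '0 0 0 0 0 0 1;0 0 0 0 0 0 1;0 0 0 0 0 0 1'
python3 - <<'E'
from h import *
s=snap('scene','s3.png'); t=snap('top','t3.png')
cv2.imwrite('pics/c3.png',np.hstack([cv2.resize(x[:,:,::-1],(400,400)) for x in(s['img'][60:260,180:430],t['img'][120:320,220:420])]))
cv2.imwrite('pics/c3.png',np.hstack([cv2.resize(x[:,:,::-1],None,fx=2,fy=2) for x in(s['img'][60:260,240:440],t['img'][120:320,220:420])]))
print(sense()['joint_pos'].round(1))
E
```

```text
time: 9.48
tool_pos: [504.4, -44.8, 381.6]
tcp_rot: [-180.0, 0.0, 68.2]
ft_force: [-0.3, 0.3, -2.5]
finger_gap: 15.7
grip_force: 33.0
time: 10.1
tool_pos: [504.4, -44.8, 381.6]
tcp_rot: [-180.0, 0.0, 50.2]
ft_force: [-0.0, -1.1, -2.4]
finger_gap: 15.5
grip_force: 33.0
time: 10.72
tool_pos: [504.4, -44.8, 381.6]
tcp_rot: [-180.0, 0.0, 32.2]
ft_force: [-0.2, -0.2, -3.1]
finger_gap: 15.5
grip_force: 33.0
time: 11.35
tool_pos: [504.4, -44.8, 381.6]
tcp_rot: [-180.0, 0.0, 14.2]
ft_force: [0.4, -0.5, -3.4]
finger_gap: 15.3
grip_force: 33.0
time: 11.98
tool_pos: [504.4, -44.8, 381.6]
tcp_rot: [180.0, 0.0, -3.8]
ft_force: [0.0, -0.6, -2.1]
finger_gap: 15.9
grip_force: 33.0
time: 12.6
tool_pos: [504.4, -44.8, 381.6]
tcp_rot: [180.0, 0.0, -19.4]
ft_force: [-0.2, -0.1, -1.6]
finger_gap: 15.3
grip_force: 33.0
time: 12.98
tool_pos: [504.4, -44.8, 381.7]
tcp_rot: [180.0, 0.0, -19.2]
ft_force: [-0.2, -0.6, -2.6]
finger_gap: 15.5
grip_force: 33.0
[-10.9  -6.5 101.7  -0.   84.8  98.4]
```

View pics/c3.png

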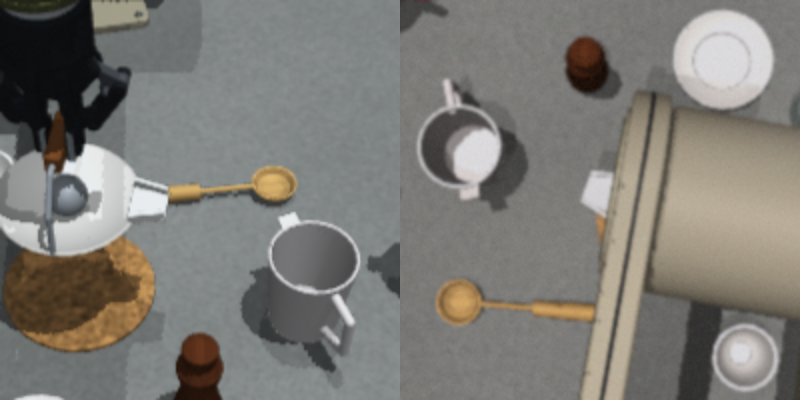

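```bash
python3 - <<'E'
from h import *
S=np.load('pics/s3.npz');T=np.load('pics/t3.npz')
p=tri(ray(S,323.5,159),ray(T,313,215)); print(p, 'tri')
for q in(p,plane(S,323.5,159,156),plane(T,313,215,156)):
  print(q,np.degrees(np.arctan2(q[1]+44.8,q[0]-504.4)))
u,v=240+68/2,60+196/2; print('ball',plane(S,u,v,154))
print('jug',np.degrees(np.arctan2(175.5+44.8,581.3-504.4)))
E
```

```text
[531.89807857  43.75573466 159.74467634] tri
[531.89807857  43.75573466 159.74467634] 72.74953259695077
[529.04746611  46.44511096 156.        ] 74.88381967709034
[531.70831083  41.7838676  156.        ] 72.49487060722984
ball [505.93685751 -43.07772389 154.        ]
jug 70.7574655908064
```

The lip is within about 2° of pointing at the jug and level at 156–160 mm, the ball is about 2 mm from the middle, and nothing else has moved. Handing in.

```bash
python3 -c "
from bench import *
print(hand_in())"
```

```text
the job is handed in; nothing more can be done
None
```

I handed the job in with the dish held level over the mat by its bar at about 33 N. Its underside is about 126 mm up, the lip points at the white jug to within about 2°, and the ball is about 2 mm from the middle; no verdict was returned.

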